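Swing out the code reader's sample arm and present the jar

ROBOT

A 6-joint arm with a two-finger parallel gripper is mounted at the origin on a cart in front of the work surface, level with it; the furniture and walls round the work are solid. World frame = base frame: x ahead of the robot, y to its left, z up, the work surface at z = 0. Lengths are in m, angles in rad, forces in N, time in s.
With the tool pointing down it reaches from about 0.275 to 0.875 m from the base axis. Payload 12.5 kg.
Tool frame: the origin (TCP) lies on the centre line of the jaws, within the pads' length; the fingertips stand 25 mm ahead of it and the grasp point (between the pads) lies 6 mm ahead of it (env.tips_ahead is the distance from the TCP to the fingertips, in m); z points along the fingers, y is the line along which they close (so a half turn about z gives the same grasp; the last joint's range is limited). The gripper opens to 85 mm and grips with 20 to 120 N. Pads are 22 mm wide; open, the fingers measure 114 mm over their backs; the gripper's body (76 mm by 85 mm) begins 54 mm behind the grasp point. The pads swing forward as they close: fully open they stand 13 mm farther back than shut.
Start: joints at [-1.237, 0.351, 1.652, -0, 1.139, -0.085], TCP at [0.224, -0.502, 0.256] pointing down, gripper open.
Joint ranges: [-2.75, 2.75], [-0.79, 2.1], [0.01, 2.65], [-1.57, 4.71], [0.07, 3.14], [-2.87, 2.87]. Speed limits (rad/s): [2.22, 2.22, 2.79, 3.14, 3.14, 3.14].

INTERFACE

Orientations are given as [roll, pitch, yaw] about the fixed x, y, z axes, in that order (R = Rz(yaw) Ry(pitch) Rx(roll)).
In Python, from plant import env gives the robot as it stands.
- The arm moves only by the tool drive_effector, called as a command line: name --argument value ..., lists and objects as JSON in quotes. Schema: {"type":"object","properties":{"moves":{"type":"array","items":{"type":"number"},"minItems":4,"maxItems":20},"jaw":{"type":"number"},"force":{"type":"number"},"only":{"type":"string"},"quiet":{"type":"boolean"},"lines":{"type":"string"}},"required":["moves"],"additionalProperties":false}. moves is one flat list of numbers that holds 1 to 5 rows one after another, with no inner brackets; each row has 4 numbers: dx, dy, dz in units of 20 mm, then a turn about the tool's z in units of 0.05 rad; each row is the pose to reach, as a shift and turn from the pose commanded when the call began, along the tool's axes at that moment; what a row does not reach only later rows make up. A row lasts 1/8 s, in which the tool goes at most 0.0625 m and 0.188 rad, less where a joint would pass 70% of its speed; a pose out of reach is approached as far as the arm can. jaw is the finger opening in m, set as the call begins (left out keeps the last). The fingers move at their own pace and stop on an object; force is the grip in N (left out, the last holds). Time passes only in rows, so rows that do not move let the fingers close. The tool returns the time, the measured TCP pose, the force, the opening and the grip force at its end. only (a regular expression) keeps the lines of the reply that match it, lines (a string "A,B") keeps lines A to B, and quiet returns only ok. Input that does not fit is refused with a message, and nothing moves.
- env.sense(): the state, without advancing time (a new reading comes with each control period).
- env.capture(name): name is "scene" or "side" or "wrist"; returns a dict with "img" (480x640x3 uint8, blue, green, red), "fx", "fy", "cx", "cy" (pixels), "position" and "attitude" of the camera in the world; the wrist camera has in their place "hand_eye" (4x4, takes a point from camera to tool coordinates, whose origin is the TCP and whose axes are the flange's). Camera axes: x right, y down, z forward; pixel columns grow to the right and rows downward; lengths in m; the calibration is good to about 2 mm. A picture is of the moment at which its call begins: read the wrist's pose just before it. There is no depth.
- env.job_done(): hands the job in; it is judged then, once.
The state is a dict: "time": time; "qpos": joint angles; "joint_velocities": joint speeds; "effort": joint torques, N m; "ee_pos": TCP position; "orientation": TCP orientation; "wrist_force": force on the tool from outside, world axes, zero at the start; "ft_torque": the same for the moment, N m; "finger_gap": finger opening in m; "grasp_force": force on a finger pad.
Only numpy, scipy, OpenCV 4.12 (cv2) and the standard library are available. Lean on these libraries where they do the work, as an engineer would, in place of code of your own. Each camera call takes 0.05 s, during which the arm holds its last target. There are 200 camera calls.

TASK

Swing the code reader's folded sample arm out by its orange post until its catch clicks into the seat at the end of the swing. Then stand the orange-lidded sample jar in the middle of the arm's round pad with its green sticker facing the reader's window. Do not shove the reader out of place, tip the jar or disturb the blue-capped bottle.

Things in the scene. Friction and masses are not known exactly. Their poses are not given: they have to be found in the camera images.
- reader: bench code reader, 5 kg, loose on the bench; pushing its arm with about 14 N against the stop turns it. Origin: on the bench, straight under the arm's hinge axis; x to the housing's back, y left, z up (mm): base plate x -62..163, y -60..115, 12 thick; white housing x 72..162, y -12..107, top at z 110, window face to -x.
- swing_hinge (a point): hinge axis at the arm's top, 36 mm above the bench, reader's axes (does not turn). The arm, a bar 28 x 8 mm, underside 28 mm up, swings level. Angles from the reader's +y, counter-clockwise from above (towards -x): starts at -6 to 63 degrees, lying roughly across the front; its seat is somewhere from 61 to 104 degrees, different on every start, to be felt or seen.
- reader_window (a point): centre of the dark scan window (64 x 42 mm, red line) in the front of the white housing, 66 mm above the bench. Fixed to the reader, same axes.
- swing_post (a point): the orange upright post on the arm to swing it by, 14 mm diameter, 90 mm from the hinge axis; it stands from 36 to 74 mm above the bench, this point is on its axis at 62 mm. Turns with the arm; its y axis points outward along the arm.
- swing_pad (a point): centre of the top of the round black rubber pad at the arm's end: 76 mm diameter, flat, 38 mm above the bench, 170 mm from the hinge axis, 80 mm beyond the post. Same axes as swing_post.
- catch_pin (a joint): spring catch with green button on the arm, its drop in m: 0 on the track (button 8 mm proud), about -0.0025 on the hump, 0.005 in the notch (3 mm proud); over 0.0035 is seated. Felt at the post: under 2 N, then from about 20 degrees before the seat a hump of 3 to 6 N over 8 degrees; then the spring pulls the arm on (up to 12 N if held back) into the notch; a hard stop 2 degrees after.
- sample_jar: white sample jar with an orange screw lid, 57 mm diameter, 65 mm high, 0.11 kg, rigid, standing loose on the bench. Origin: centre of its underside, z up. Its +x side bears a green sticker 28 mm wide and 34 mm high, and a white line on the lid runs from the middle towards that side.
- buffer_bottle: bystander: clear bottle with a blue cap, 50 mm diameter, 105 mm high, loose. Origin: centre of its underside. Leave it alone.

How it is judged:
By the outcome, as a careful person would: the job done as asked, in the order asked, and still so for the second after the job is handed in, with the robot touching nothing.
It also fails if it takes over 69 s, if anything falls off the work surface, if the arm or the gripper's body presses on something with over 40 N, if the wrist force passes 120 N, or if a joint passes its speed limit or range.

## Working session

There is one attempt and no reset: what is moved stays moved. The work goes in short steps, Python scripts to look and compute and a tool call to move; the robot and the scene stay as the last step left them, time stands still between calls to the robot, and variables do not carry over. Pictures are saved under pics/ and viewed, at most 10 in all, crops included, and the job is handed in when it is done.

```bash
ls; mkdir -p pics
```

Create h.py:
```python
import numpy as np, cv2
from scipy.spatial.transform import Rotation as R
from plant import env
def att(c):
    a=np.array(c["attitude"],float)
    if a.shape==(3,3): return a
    return R.from_euler('xyz',a).as_matrix() if a.size==3 else None
def cam(name):
    s=env.sense(); c=env.capture(name)
    if "hand_eye" in c:
        T=np.eye(4);T[:3,:3]=R.from_euler('xyz',s["orientation"]).as_matrix();T[:3,3]=s["ee_pos"]
        T=T@np.array(c["hand_eye"])
        c["R"],c["p"]=T[:3,:3],T[:3,3]
    else: c["R"],c["p"]=att(c),np.array(c["position"])
    return c
def ray(c,u,v):
    d=c["R"]@np.array([(u-c["cx"])/c["fx"],(v-c["cy"])/c["fy"],1]);return d/np.linalg.norm(d)
def onz(c,u,v,z):
    d=ray(c,u,v);return c["p"]+d*(z-c["p"][2])/d[2]
def cross(c1,a,c2,b):
    d1,d2=ray(c1,*a),ray(c2,*b)
    t=np.linalg.lstsq(np.c_[d1,-d2],c2["p"]-c1["p"],rcond=None)[0]
    P,Q=c1["p"]+t[0]*d1,c2["p"]+t[1]*d2
    return (P+Q)/2,np.linalg.norm(P-Q)
def proj(c,P):
    q=c["R"].T@(np.array(P)-c["p"]);return np.array([c["fx"]*q[0]/q[2]+c["cx"],c["fy"]*q[1]/q[2]+c["cy"]])
def blobs(c,lo,hi,amin=40):
    m=cv2.inRange(cv2.cvtColor(c["img"],cv2.COLOR_BGR2HSV),np.array(lo),np.array(hi))
    n,l,st,ce=cv2.connectedComponentsWithStats(m)
    return [(st[i].tolist(),ce[i].round(1).tolist()) for i in range(1,n) if st[i][4]>=amin],l
```

Run:
```python
from h import *
print(env.sense())
for n in("scene","side","wrist"):
    c=cam(n);cv2.imwrite(f"pics/{n}0.png",c["img"]);print(n,c["p"],c["fx"],c["R"].round(3).tolist(),c.get("attitude"))
    for k,lo,hi in(("or",(5,150,100),(20,255,255)),("gr",(45,100,60),(85,255,255)),("bl",(100,150,60),(125,255,255))):
        print(k,blobs(c,lo,hi)[0])
```

```text
pics
plant.py
{'time': 0.0, 'qpos': array([-1.23659696e+00,  3.51242031e-01,  1.65243745e+00,  2.65087075e-05,
        1.13910026e+00, -8.46067578e-02]), 'joint_velocities': array([-0.0003865 ,  0.00093484, -0.00064327,  0.00115064, -0.00096908,
       -0.00120395]), 'effort': array([ 1.64858393e-03, -5.06081879e+01, -2.91404039e+01, -1.61785448e-05,
        4.50587715e-03,  4.32348685e-06]), 'ee_pos': array([ 0.22359262, -0.50216369,  0.25575015]), 'orientation': array([-3.14041185e+00, -1.24293279e-04,  4.18794945e-01]), 'wrist_force': array([-0.02475662, -0.49398982, -0.77677494]), 'ft_torque': array([-0.01004581,  0.08264019, -0.02485251]), 'grasp_force': 0.0, 'finger_gap': 0.08548731250169372}
scene [-0.03497621 -0.96644515  1.18583957] 614.1176074809565 [[0.866, -0.332, 0.373], [-0.5, -0.576, 0.647], [0.0, -0.747, -0.665]] [-2.29857797e+00 -1.35298147e-04 -5.23361596e-01]
or [([229, 185, 18, 11, 134], [238.3, 190.0])]
gr [([436, 248, 44, 37, 467], [454.6, 268.0])]
bl [([96, 47, 56, 23, 498], [122.2, 58.2]), ([451, 232, 11, 11, 79], [455.7, 236.3]), ([466, 245, 13, 10, 83], [472.1, 248.8]), ([491, 383, 25, 25, 99], [503.3, 395.4])]
side [-0.09824767  1.04808922  0.49742016] 491.36889019761037 [[-0.83, -0.179, 0.529], [-0.558, 0.294, -0.776], [-0.016, -0.939, -0.344]] [-1.92229849  0.01621662 -2.54961082]
or [([91, 32, 16, 5, 59], [97.8, 34.0]), ([374, 204, 5, 13, 43], [375.7, 209.0]), ([220, 299, 29, 19, 362], [233.2, 307.9])]
gr [([242, 318, 9, 19, 123], [245.6, 327.2])]
bl [([313, 214, 27, 5, 40], [326.5, 216.5]), ([365, 227, 12, 6, 54], [370.3, 229.5]), ([241, 240, 87, 69, 933], [291.8, 268.5])]
wrist [ 0.29681092 -0.47196745  0.37301319] 398.2595672113089 [[0.409, -0.867, -0.285], [-0.913, -0.388, -0.126], [-0.001, 0.312, -0.95]] None
or []
gr []
bl []
```

View pics/scene0.png

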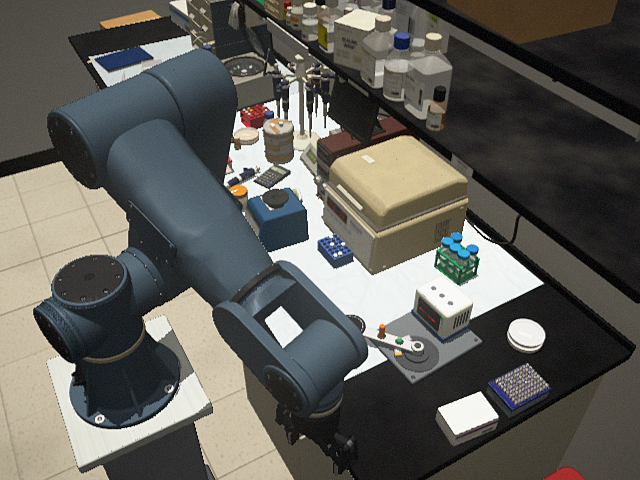

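View pics/side0.png

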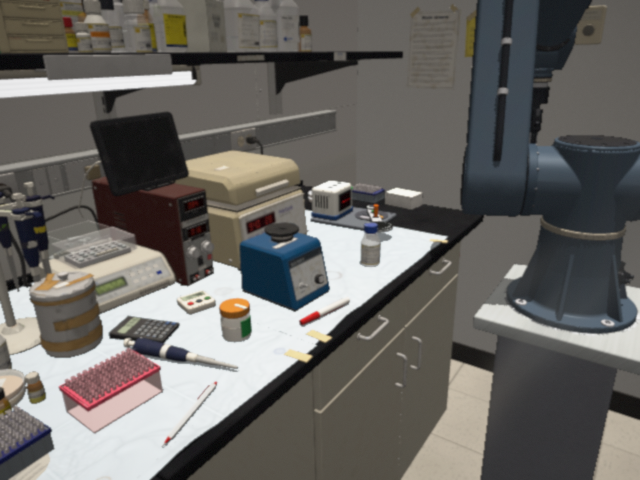

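The scene view shows the reader (housing about (443,305), hinge about (417,346), orange post about (381,328), green button about (399,341)). The jar is half hidden at (238,190) and stands clear in the side view at (235,318). The bottle is in the side view at (370,245).

Run:
```python
from h import *
s=cam("scene");d=cam("side")
print("hinge",onz(s,417,346,.036),"post",onz(s,381,326,.074),"pad",onz(s,355,322,.038))
print("window-ish",onz(s,427,313,.066))
print("jar lid top scene",onz(s,238,188,.065),"side",onz(d,235,303,.065),cross(s,(238,188),d,(235,303)))
print("bottle side",onz(d,371,263,0), onz(d,371,226,.105))
for p in [(380,372),(411,383),(481,341),(412,305)]: print(onz(s,*p,.012))
```

```text
hinge [ 0.63205106 -0.27432533  0.036     ] post [ 0.57231625 -0.20577644  0.074     ] pad [ 0.54372247 -0.13836753  0.038     ]
window-ish [ 0.69749713 -0.2219279   0.066     ]
jar lid top scene [0.5105764  0.48002919 0.065     ] side [0.50646707 0.46595459 0.065     ] (array([0.50496513, 0.47035133, 0.06979081]), np.float64(0.006362885152722973))
bottle side [0.45432449 0.03448853 0.        ] [0.44803276 0.04919252 0.105     ]
[ 0.52463407 -0.27897806  0.012     ]
[ 0.56894114 -0.34019605  0.012     ]
[ 0.79107708 -0.32562554  0.012     ]
[ 0.716147   -0.14432829  0.012     ]
```

Careful with the scale: shifts go in units of 20 mm and turns go in units of 0.05 rad. That gives: -0.07 m is -3.5, -0.045 m is -2.25.

drive_effector --moves '[3,-0.75,-0.6,0,6,-1.5,-1.2,0,9,-2.25,-1.8,0,12,-3,-2.4,0,15,-3.5,-3,0]'

```text
time: 0.88
ee_pos: [0.4694, -0.3157, 0.3165]
orientation: [3.141, -0.0, 0.419]
wrist_force: [-0.9, 0.1, 1.5]
finger_gap: 0.0852
grasp_force: 0.0
```

Run:
```python
from h import *
c=cam("wrist");cv2.imwrite("pics/w1.png",c["img"])
for k,lo,hi in(("or",(5,150,100),(20,255,255)),("gr",(45,100,60),(85,255,255))): print(k,blobs(c,lo,hi)[0])
```

```text
or [([234, 22, 16, 18, 230], [241.3, 30.3]), ([302, 45, 17, 18, 108], [310.3, 53.9])]
gr [([289, 16, 15, 16, 185], [296.1, 23.8])]
```

View pics/w1.png

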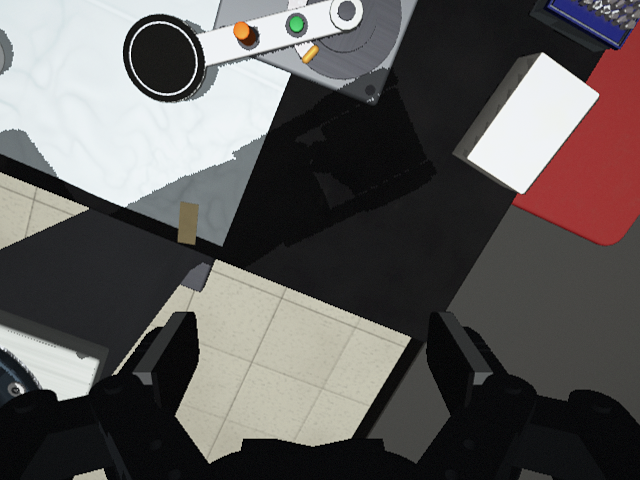

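The wrist view shows hinge (346,11), post top (243,30), pad centre (163,56) and button (296,23). An orange mark at (310,54) probably marks the seat.

In the tool's units: 0.11 m is 5.5, 0.06 m is 3.

drive_effector --moves '[3,-0.5,0,0,5.5,-1,0,0,5.5,-1,0,0]'

```text
time: 1.3
ee_pos: [0.5623, -0.2522, 0.3153]
orientation: [-3.141, 0.0, 0.422]
wrist_force: [-0.4, -0.0, 0.4]
finger_gap: 0.0853
grasp_force: 0.0
```

Run:
```python
from h import *
c=cam("wrist");cv2.imwrite("pics/w2.png",c["img"])
for k,lo,hi in(("or",(5,150,100),(20,255,255)),("gr",(45,100,60),(85,255,255)),("red",(0,150,80),(4,255,255))): print(k,blobs(c,lo,hi)[0])
```

```text
or [([264, 160, 14, 14, 160], [270.6, 166.5]), ([324, 164, 14, 14, 87], [330.6, 170.6])]
gr [([402, 57, 10, 6, 46], [406.5, 59.4]), ([313, 146, 13, 13, 129], [319.0, 151.7])]
red [([316, 33, 63, 28, 150], [346.7, 46.5]), ([547, 140, 93, 157, 7764], [606.5, 231.7])]
```

View pics/w2.png

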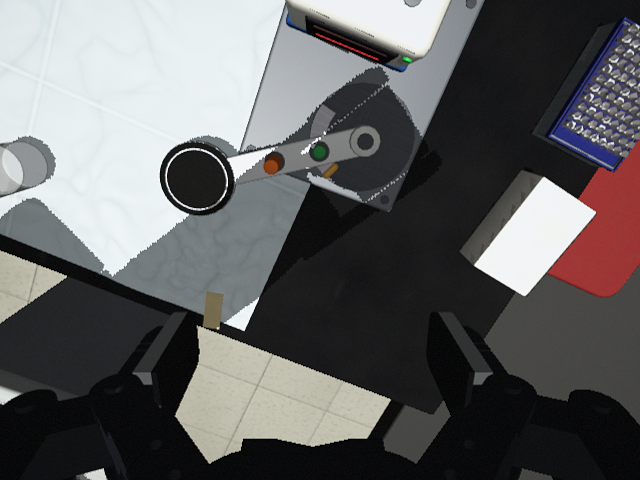

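Now hinge (365,140), post (271,163), pad (197,177), button (319,152), red scan line from (316,33) to (379,61) with centre (347,46).

Run:
```python
from h import *
c2=cam("wrist"); c1=dict(c2)
T=np.eye(4);T[:3,:3]=R.from_euler('xyz',[np.pi,0,.419]).as_matrix();T[:3,3]=[.4694,-.3157,.3165];T=T@np.array(c2["hand_eye"])
c1["R"],c1["p"]=T[:3,:3],T[:3,3]
for n,a,b in(("hinge",(346,11),(365,140)),("post top",(241.5,29),(270.6,164)),("pad",(163,56),(197,177)),("button",(296,23),(319,151.5)),("mark",(310,54),(330.6,170.6))):
    print(n,cross(c1,a,c2,b)[0].round(4),cross(c1,a,c2,b)[1].round(4))
h=onz(c2,365,140,.036);print("h",h,"p",onz(c2,270.6,163,.074),"pad",onz(c2,197,177,.038),"mark",onz(c2,330.6,170.6,.015))
m=cv2.inRange(cv2.cvtColor(c2["img"],cv2.COLOR_BGR2HSV),(0,150,80),(8,255,255));m[70:]=0
y,x=np.nonzero(m);P=np.array([onz(c2,u,v,.066)[:2] for u,v in zip(x,y)]);print("red",P.mean(0),P.min(0),P.max(0));vx,vy,_,_=cv2.fitLine(P.astype(np.float32),2,0,.01,.01).ravel();print("line dir deg",np.degrees(np.arctan2(vy,vx)))
# plate edge by px
for a,b in[((289,0),(243,152)),((391,212),(483,0))]:
    A,B=onz(c2,*a,.012),onz(c2,*b,.012);print("edge",A[:2],B[:2],np.degrees(np.arctan2(*(A-B)[[1,0]])))
```

```text
hinge [ 0.6263 -0.2803  0.0448] 0.0011
post top [ 0.5736 -0.2086  0.0734] 0.0006
pad [ 0.5272 -0.1464  0.0443] 0.0013
button [ 0.5992 -0.2449  0.0498] 0.0007
mark [ 0.5843 -0.2648  0.026 ] 0.0012
h [ 0.6264339  -0.28211799  0.036     ] p [ 0.57464525 -0.20854364  0.074     ] pad [ 0.52585134 -0.14565504  0.038     ] mark [ 0.58332271 -0.26642676  0.015     ]
red [ 0.69040754 -0.22840709] [ 0.68805739 -0.25628508] [ 0.69291436 -0.20046979]
line dir deg -86.28899
edge [ 0.7104665  -0.16443176] [ 0.56305919 -0.17560071] 4.332983103300755
edge [ 0.56920434 -0.34576837] [ 0.7844541  -0.32884145] -175.5035974242259
```

In the tool's units: 0.01 m is 0.5, 0.14 m is 7, 0.9 rad is 18.

drive_effector --moves '[0.5,-0.6,1,3.6,1,-1.2,2.5,7.2,1.4,-1.75,4,10.8,1.4,-1.75,5.5,14.4,1.4,-1.75,7,18]' --jaw 0.032

```text
time: 2.02
ee_pos: [0.5709, -0.2119, 0.1753]
orientation: [3.141, -0.0, -0.488]
wrist_force: [0.3, -0.3, -0.1]
finger_gap: 0.0316
grasp_force: 0.0
```

drive_effector --moves '[0,0,0.5,3.6,0,0,1,7.2,0,0,1.5,9.08,0,0,1.5,9.08,0,0,1.5,9.08]'

```text
time: 2.65
ee_pos: [0.5716, -0.2116, 0.1466]
orientation: [-3.141, -0.001, -0.934]
wrist_force: [0.3, -0.5, -0.7]
finger_gap: 0.032
grasp_force: 0.0
```

Run:
```python
from h import *
s=env.sense();print(s["ee_pos"],s["orientation"])
y=s["orientation"][2];d=np.array([.5733,-.209])-s["ee_pos"][:2]
print("dx,dy",np.cos(y)*d[0]+np.sin(y)*d[1],np.sin(y)*d[0]-np.cos(y)*d[1])
```

```text
[ 0.57157248 -0.21157768  0.14658323] [-3.14134571e+00 -5.45326015e-04 -9.33860561e-01]
dx,dy -0.0010448384982588536 -0.002921833230609835
```

drive_effector --moves '[-0.05,-0.15,1.5,0,-0.05,-0.15,3,0,-0.05,-0.15,3.85,0,-0.05,-0.15,3.85,0]'

```text
time: 3.15
ee_pos: [0.5732, -0.2084, 0.0685]
orientation: [3.141, 0.001, -0.935]
wrist_force: [1.0, 0.3, 0.2]
finger_gap: 0.0321
grasp_force: 0.0
```

Run:
```python
from h import *
c=cam("wrist");cv2.imwrite("pics/w3.png",c["img"][150:])
```

```text
(no output)
```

View pics/w3.png

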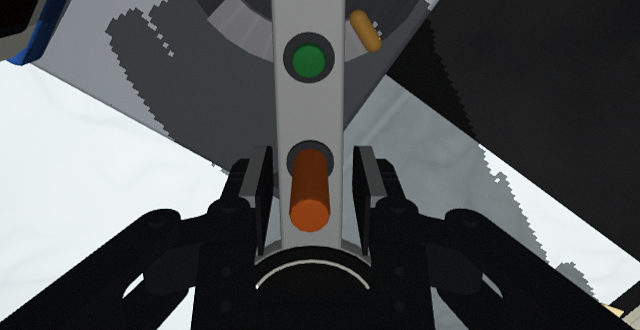

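The post stands centred between the fingers at about (309,200), with the seat notch mark to the right. I'll swing in small steps.

drive_effector --moves '[0,0.225,0,-1,0.025,0.45,0,-2,0.05,0.675,0,-3,0.1,0.9,0,-4,0.15,1.115,0,-5]' --jaw 0.024

```text
time: 3.82
ee_pos: [0.5584, -0.2242, 0.0706]
orientation: [-3.14, -0.003, -0.683]
wrist_force: [4.3, 3.3, -1.6]
finger_gap: 0.0241
grasp_force: 2.5
```

drive_effector --moves '[0,0.225,0,-1,0.025,0.45,0,-2,0.05,0.675,0,-3]'

```text
time: 4.2
ee_pos: [0.5508, -0.2353, 0.0706]
orientation: [-3.141, -0.003, -0.533]
wrist_force: [4.4, 3.5, -2.0]
finger_gap: 0.0237
grasp_force: 2.0
```

In the tool's units: 0.009 m is 0.45, 0.0045 m is 0.225, -0.1 rad is -2.

drive_effector --moves '[0,0.225,0,-1,0.025,0.45,0,-2]'

```text
time: 4.45
ee_pos: [0.5469, -0.2432, 0.0707]
orientation: [-3.141, -0.004, -0.434]
wrist_force: [7.5, 6.1, -2.1]
finger_gap: 0.0239
grasp_force: 4.6
```

drive_effector --moves '[0,0.225,0,-1,0.025,0.45,0,-2]'

```text
time: 4.7
ee_pos: [0.5436, -0.2513, 0.0707]
orientation: [-3.141, -0.003, -0.333]
wrist_force: [3.6, 3.1, -0.6]
finger_gap: 0.0236
grasp_force: 2.2
```

```bash
python3 - <<'E'
from h import *
c=cam("wrist");cv2.imwrite("pics/w4.png",c["img"][100:])
E
```

```text
(no output)
```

View pics/w4.png

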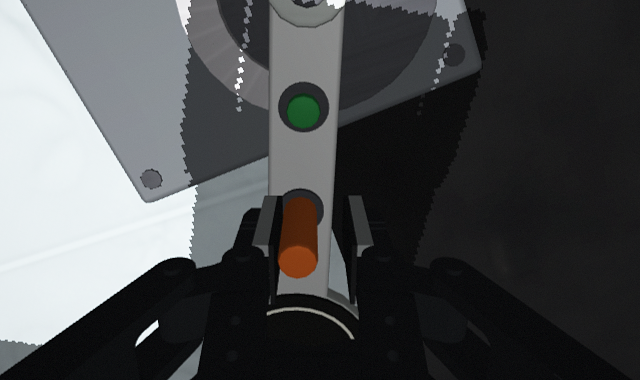

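The arm lies on the trailing (left) finger and the button at (303,112) still looks proud. I continue in small steps.

drive_effector --moves '[-0.05,0.225,0,-1,-0.075,0.45,0,-2]'

```text
time: 5.0
ee_pos: [0.5384, -0.2599, 0.0704]
orientation: [3.141, -0.002, -0.234]
wrist_force: [-1.0, 0.6, 0.4]
finger_gap: 0.0242
grasp_force: 0.0
```

drive_effector --moves '[0,0.225,0,-1]'

```text
time: 5.12
ee_pos: [0.5373, -0.2643, 0.0704]
orientation: [3.141, -0.002, -0.184]
wrist_force: [-0.2, -0.0, 0.5]
finger_gap: 0.0238
grasp_force: 0.0
```

drive_effector --moves '[0,0.225,0,-1]'

```text
time: 5.25
ee_pos: [0.5364, -0.2688, 0.0704]
orientation: [3.141, -0.002, -0.134]
wrist_force: [-0.0, -0.5, 0.8]
finger_gap: 0.0242
grasp_force: 0.0
```

In the tool's units: 0.009 m is 0.45, 0.0045 m is 0.225, -0.1 rad is -2.

drive_effector --moves '[0,0.225,0,-1,0.025,0.45,0,-2]'

```text
time: 5.5
ee_pos: [0.5361, -0.2761, 0.0701]
orientation: [-3.14, -0.002, -0.035]
wrist_force: [7.0, 13.6, -1.1]
finger_gap: 0.0239
grasp_force: 6.8
```

Run:
```python
from h import *
c=cam("wrist");cv2.imwrite("pics/w5.png",c["img"][100:])
```

```text
(no output)
```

View pics/w5.png

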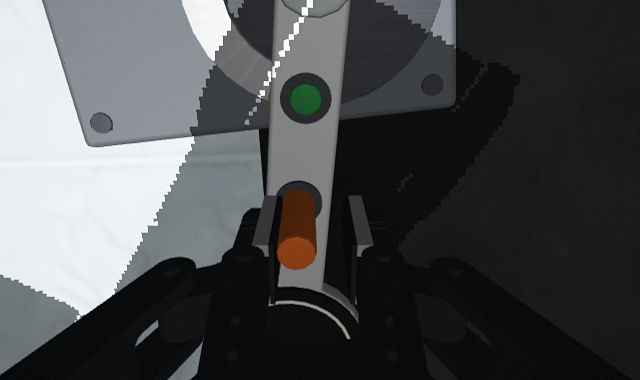

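Force rose to 15 N with the post on the trailing finger, so this is probably the stop. I back off, check, then lift.

drive_effector --moves '[0,-0.15,0,0.4,0,-0.25,0,1,0,-0.25,0,1]'

```text
time: 5.92
ee_pos: [0.5355, -0.2724, 0.0695]
orientation: [3.141, -0.001, -0.086]
wrist_force: [0.5, 0.1, -0.5]
finger_gap: 0.0243
grasp_force: 0.0
```

drive_effector --moves '[0,0,-3,0,0,0,-6,0,-3,0,-8.5,0,-3,0,-8.5,0,-3,0,-8.5,0]'

```text
time: 6.55
ee_pos: [0.4755, -0.2674, 0.2395]
orientation: [3.141, -0.001, -0.086]
wrist_force: [0.7, 0.8, -0.5]
finger_gap: 0.0241
grasp_force: 0.0
```

Run:
```python
from h import *
c=cam("wrist");cv2.imwrite("pics/w6.png",c["img"])
np.save("c6.npy",dict(R=c["R"],p=c["p"]),allow_pickle=True)
print(c["p"],env.sense()["ee_pos"],env.sense()["orientation"])
```

```text
[ 0.55511773 -0.27633923  0.35671902] [ 0.47578403 -0.26728091  0.23850378] [-3.14144654e+00  1.11068222e-04 -8.56014452e-02]
```

View pics/w6.png

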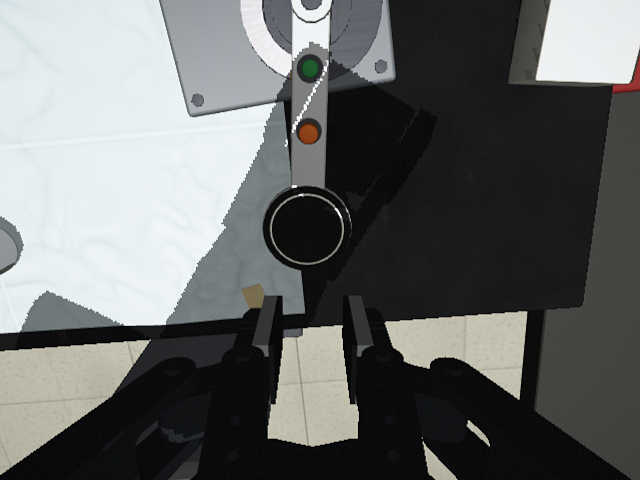

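Arm now points towards the robot, pad centre (307,229), button (310,68), post (309,132), plate corners (190,116) and (395,79).

Create pad.py:
```python
from h import *
def ring(c,guess):
    m=cv2.inRange(cv2.cvtColor(c["img"],cv2.COLOR_BGR2GRAY),0,45);m=cv2.morphologyEx(m,cv2.MORPH_OPEN,np.ones((5,5)))
    n,l,st,ce=cv2.connectedComponentsWithStats(m);x,y=int(guess[0]),int(guess[1])
    return ce[l[y,x]],st[l[y,x]]
```

Run:
```python
from pad import *
c=cam("wrist")
g=blobs(c,(45,100,60),(85,255,255))[0];o=blobs(c,(5,150,60),(20,255,255))[0];print(g,o,ring(c,(307,229)))
A,B=onz(c,189,116,.012),onz(c,395,79,.012);e=B-A
yaw=np.degrees(np.arctan2(-e[1],-e[0]))-90;print("corners",A[:2],B[:2],np.linalg.norm(e),"yaw",yaw)
r=R.from_euler('z',yaw,degrees=True).as_matrix();print("hinge",A-r@[-.062,.115,0],B-r@[-.062,-.06,0])
p,_=ring(c,(307,229));P=onz(c,*p,.038);print("pad",P)
np.savez("v6",R=c["R"],p=c["p"],g=g[0][1],o=o[0][1],pad=p)
```

```text
[([303, 59, 16, 19, 228], [310.3, 67.9])] [([299, 122, 20, 22, 339], [308.6, 133.1])] (array([306.71145374, 229.22329295]), array([ 273,  197,   69,   66, 3632], dtype=int32))
corners [ 0.55635631 -0.17416029] [ 0.57066641 -0.34423799] 0.17067865753298722 yaw 4.809460282466603
hinge [ 0.62777988 -0.28355715  0.012     ] [ 0.62741757 -0.27925102  0.012     ]
pad [ 0.45874183 -0.26349191  0.038     ]
```

drive_effector --moves '[3,0,0,0,3.5,0,0,0,3.5,0,0,0]'

```text
time: 7.02
ee_pos: [0.5456, -0.2727, 0.2372]
orientation: [-3.14, 0.002, -0.084]
wrist_force: [-0.5, -0.1, -0.2]
finger_gap: 0.0239
grasp_force: 0.0
```

Run:
```python
from pad import *
c=cam("wrist");v=np.load("v6.npz");c1=dict(c);c1["R"],c1["p"]=v["R"],v["p"]
g=blobs(c,(45,100,60),(85,255,255),100)[0];o=blobs(c,(5,150,60),(20,255,255),100)[0];print(g,o)
gu=proj(c,onz(c1,*v["pad"],.038));p,s=ring(c,gu);print(gu,p,s)
print("button",cross(c1,v["g"],c,g[0][1]),"pad",cross(c1,v["pad"],c,p),"post",cross(c1,v["o"],c,o[0][1]),onz(c,*p,.038))
cv2.imwrite("pics/w7.png",c["img"])
```

```text
[([304, 156, 16, 16, 187], [311.3, 163.2])] [([301, 211, 18, 29, 428], [309.8, 225.1])]
[307.57123082 304.69042798] [389.46492625 297.22387646] [     0      0    630    480 129969]
button (array([ 0.58241143, -0.27707605,  0.03740147]), np.float64(5.237894030115132e-05)) pad (array([ 0.5316464 , -0.28883081,  0.21395994]), np.float64(0.05157838330353277)) post (array([ 0.53714409, -0.27212277,  0.05569749]), np.float64(0.00018960365640124962)) [ 0.4601615  -0.33596958  0.038     ]
```

Catch is seated as far as seen (button 12 mm lower than before, spring pull felt, then the stop), arm at about 79.6° in reader axes, reader unmoved. Now to the jar.

In the tool's units: -0.189 m is -9.45, -0.137 m is -6.85.

drive_effector --moves '[-1.7,-2.35,-0.8,0,-3.4,-4.7,-1.6,0,-5,-7,-2.4,0,-6.85,-9.45,-3.2,0]' --jaw 0.085

```text
time: 7.58
ee_pos: [0.4235, -0.0727, 0.303]
orientation: [-3.141, 0.0, -0.086]
wrist_force: [0.4, 1.0, 1.3]
finger_gap: 0.085
grasp_force: 0.0
```

drive_effector --moves '[-0.25,-3,0,0,-0.5,-6,0,0,-0.75,-9,0,0,-1,-12,0,0,-1.25,-15,0,0]'

```text
time: 8.2
ee_pos: [0.4251, 0.2285, 0.3028]
orientation: [3.141, -0.0, -0.086]
wrist_force: [0.7, -0.9, 0.4]
finger_gap: 0.0851
grasp_force: 0.0
```

drive_effector --moves '[-0.25,-3,0,0,-0.5,-6,0,0,-0.75,-9,0,0,-0.9,-11,0,0,-0.9,-11,0,0]'

```text
time: 8.82
ee_pos: [0.426, 0.4491, 0.3018]
orientation: [3.141, 0.001, -0.083]
wrist_force: [0.3, 0.0, 0.6]
finger_gap: 0.0848
grasp_force: 0.0
```

Run:
```python
from h import *
c=cam("wrist");cv2.imwrite("pics/w8.png",c["img"])
print(c["p"])
for k,lo,hi in(("or",(5,150,100),(20,255,255)),("gr",(45,100,60),(85,255,255))): print(k,blobs(c,lo,hi)[0])
```

```text
[0.50587006 0.44043144 0.41894986]
or [([247, 78, 65, 68, 3152], [278.7, 110.3])]
gr []
```

View pics/w8.png

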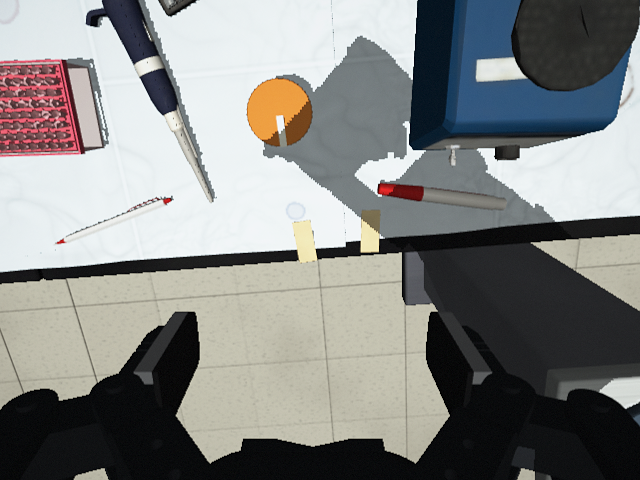

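Jar lid centre (280,112), white line from (279,115) to (283,146), i.e. sticker roughly towards the robot; free space for the fingers on left and right.

Create jar.py:
```python
from h import *
def lid(c):
    hsv=cv2.cvtColor(c["img"],cv2.COLOR_BGR2HSV)
    m=cv2.inRange(hsv,(5,130,60),(20,255,255));n,l,st,ce=cv2.connectedComponentsWithStats(m)
    i=1+np.argmax(st[1:,4]);k=max(cv2.findContours((l==i).astype(np.uint8),0,1)[0],key=cv2.contourArea)
    hull=cv2.convexHull(k);e=cv2.fitEllipse(hull);f=np.zeros(m.shape,np.uint8);cv2.fillPoly(f,[hull],1)
    f=cv2.erode(f,np.ones((3,3)));w=(f>0)&(hsv[...,1]<110)
    y,x=np.nonzero(w);return e,np.c_[x,y]
def sticker(c,z=.065):
    e,w=lid(c);P=np.array([onz(c,u,v,z)[:2] for u,v in w],np.float32);o=onz(c,*e[0],z)[:2]
    vx,vy,_,_=cv2.fitLine(P,2,0,.01,.01).ravel();d=np.array([vx,vy]);d*=np.sign(d@(P.mean(0)-o))
    m=P.mean(0)-o;return e,o,len(w),np.degrees(np.arctan2(d[1],d[0])),np.degrees(np.arctan2(m[1],m[0]))
```

Run:
```python
from jar import *
c=cam("wrist");x=sticker(c);print(x);np.savez("v8",R=c["R"],p=c["p"],e=x[0][0])
```

```text
(((277.2845764160156, 112.31706237792969), (64.61573028564453, 67.92034149169922), 167.3618927001953), array([0.50336786, 0.46870311]), 217, np.float32(-178.43773), np.float64(-179.35306465542953))
```

drive_effector --moves '[2.5,0,0,0,5,0,0,0,5,0,0,0]'

```text
time: 9.3
ee_pos: [0.5292, 0.4367, 0.3021]
orientation: [3.141, 0.0, -0.089]
wrist_force: [-0.5, -1.4, 0.1]
finger_gap: 0.085
grasp_force: 0.0
```

Run:
```python
from jar import *
c=cam("wrist");v=np.load("v8.npz");c1=dict(c);c1["R"],c1["p"]=v["R"],v["p"]
x=sticker(c);print(x);print(cross(c1,v["e"],c,x[0][0]));s=env.sense();print(s["ee_pos"],s["orientation"][2])
```

```text
(((278.1734924316406, 227.4760284423828), (58.986610412597656, 59.23074722290039), 116.75825500488281), array([0.50499496, 0.46809047]), 171, np.float32(-178.0361), np.float64(179.20457209109642))
(array([0.50329918, 0.46897611, 0.05915691]), np.float64(0.00043224083127251574))
[0.52754935 0.43736833 0.30232633] -0.08815709829030527
```

In the tool's units: 0.15 m is 7.5, -0.0286 m is -1.43, -0.185 rad is -3.7.

drive_effector --moves '[-1.25,-1.43,1.5,-3.7,-1.25,-1.43,3,-7.4,-1.25,-1.43,4.5,-11.1,-1.25,-1.43,6,-14.8,-1.25,-1.43,7.5,-18.5]'

```text
time: 9.98
ee_pos: [0.503, 0.4694, 0.1526]
orientation: [-3.142, -0.0, 0.846]
wrist_force: [0.3, 0.9, -0.4]
finger_gap: 0.085
grasp_force: 0.0
```

drive_effector --moves '[0,0,0,-3.7,0,0,0,-7.4,0,0,0,-11.1,0,0,0,-14.8,0,0,0,-18.5]'

```text
time: 10.6
ee_pos: [0.5031, 0.4694, 0.1535]
orientation: [-3.142, -0.0, 1.771]
wrist_force: [0.2, 0.4, 0.4]
finger_gap: 0.0848
grasp_force: 0.0
```

drive_effector --moves '[0,0,0,-3.7,0,0,0,-7.4,0,0,0,-11.1,0,0,0,-14.8,0,0,0,-18.5]'

```text
time: 11.22
ee_pos: [0.5031, 0.4694, 0.1535]
orientation: [3.141, -0.0, 2.696]
wrist_force: [0.6, 0.2, 0.7]
finger_gap: 0.0849
grasp_force: 0.0
```

drive_effector --moves '[0,0,0,-3.72,0,0,0,-3.72,0,0,0,-3.72]'

```text
time: 11.6
ee_pos: [0.5036, 0.4697, 0.1532]
orientation: [3.141, 0.0, 2.872]
wrist_force: [-0.3, 0.3, 0.7]
finger_gap: 0.085
grasp_force: 0.0
```

Run:
```python
from jar import *
c=cam("wrist");x=sticker(c);print(x)
s=env.sense();y=s["orientation"][2];d=np.array([.505,.468])-s["ee_pos"][:2]
print("dx,dy",np.cos(y)*d[0]+np.sin(y)*d[1],np.sin(y)*d[0]-np.cos(y)*d[1])
```

```text
(((314.3827209472656, 251.5362091064453), (97.94264221191406, 100.44377136230469), 74.794189453125), array([0.49984804, 0.46995115]), 538, np.float32(-178.06734), np.float64(-173.89753852211464))
dx,dy -0.001751773493364839 -0.001404048519716879
```

drive_effector --moves '[0,0,2.5,0,0,0,5,0,0,0,5.55,0,0,0,5.55,0]'

```text
time: 12.15
ee_pos: [0.5042, 0.4702, 0.0424]
orientation: [3.141, 0.0, 2.875]
wrist_force: [0.2, -0.4, 0.7]
finger_gap: 0.0851
grasp_force: 0.0
```

drive_effector --moves '[0,0,0,0,0,0,0,0,0,0,0,0,0,0,0,0,0,0,0,0]' --jaw 0.03 --force 30

```text
time: 12.78
ee_pos: [0.5048, 0.4707, 0.044]
orientation: [3.139, 0.002, 2.876]
wrist_force: [-1.7, -0.2, 6.5]
finger_gap: 0.0559
grasp_force: 30.7
```

drive_effector --moves '[0,0,0,0,0,0,0,0,0,0,0,0]'

```text
time: 13.15
ee_pos: [0.5047, 0.4707, 0.044]
orientation: [3.139, 0.002, 2.876]
wrist_force: [-0.9, -1.6, 6.3]
finger_gap: 0.0562
grasp_force: 30.7
```

In the tool's units: -0.2 m is -10, -0.15 m is -7.5.

drive_effector --moves '[0,0,-2.5,0,0,0,-5,0,0,0,-7.5,0,0,0,-10,0,0,0,-10,0]'

```text
time: 13.78
ee_pos: [0.5052, 0.471, 0.2476]
orientation: [3.134, 0.005, 2.876]
wrist_force: [0.3, -0.1, -1.7]
finger_gap: 0.0563
grasp_force: 32.7
```

drive_effector --moves '[0.4,-2.7,0,3.6,0.75,-5.4,0,7.2,1.1,-8.05,0,10.8,1.5,-10.75,0,14.4]'

```text
time: 14.28
ee_pos: [0.4174, 0.2688, 0.2414]
orientation: [-3.141, 0.0, 2.15]
wrist_force: [1.1, 0.2, -0.6]
finger_gap: 0.0561
grasp_force: 32.8
```

drive_effector --moves '[-2.4,-1.6,0,3.6,-4.85,-3.2,0,7.2,-7.25,-4.8,0,10.8,-9.7,-6.4,0,14.4,-12.1,-8,0,18]'

```text
time: 14.9
ee_pos: [0.4182, -0.0215, 0.2418]
orientation: [3.141, -0.0, 1.25]
wrist_force: [0.4, -0.2, -1.3]
finger_gap: 0.0561
grasp_force: 32.8
```

drive_effector --moves '[-1.9,0.6,0,3.6,-3.8,1.2,0,7.2,-5.7,1.85,0,10.8,-7.6,2.5,0,14.4,-9.5,3.1,0,18]'

```text
time: 15.52
ee_pos: [0.4184, -0.2208, 0.2416]
orientation: [-3.141, 0.0, 0.35]
wrist_force: [0.5, -0.9, -0.7]
finger_gap: 0.0559
grasp_force: 32.8
```

drive_effector --moves '[0,0,0,3.6,0,0,0,7.2,0,0,0,10.12,0,0,0,10.12,0,0,0,10.12]'

```text
time: 16.15
ee_pos: [0.4187, -0.2194, 0.2417]
orientation: [-3.142, 0.0, -0.147]
wrist_force: [-0.3, 0.6, -1.8]
finger_gap: 0.056
grasp_force: 32.8
```

Run:
```python
from jar import *
c=cam("wrist");cv2.imwrite("pics/w9.png",c["img"]);s=env.sense();z=s["ee_pos"][2]-.044+.065
print(s["ee_pos"],s["orientation"]);x=sticker(c,z);print(x)
```

```text
[ 0.41876061 -0.21947552  0.24167441] [-3.14151553e+00  1.50211884e-04 -1.47591351e-01]
(((312.27130126953125, 368.5959167480469), (173.37786865234375, 193.2617950439453), 88.27835845947266), array([ 0.42759605, -0.22304614]), 1879, np.float32(6.791385), np.float64(22.28590127737547))
```

drive_effector --moves '[1.1,0.95,1,0,2.2,1.88,2.5,0,2.2,1.88,5,0,2.2,1.88,7,0,2.2,1.88,7,0]'

```text
time: 16.82
ee_pos: [0.4555, -0.2625, 0.0996]
orientation: [-3.139, 0.005, -0.149]
wrist_force: [-1.0, 0.0, -0.3]
finger_gap: 0.0561
grasp_force: 32.8
```

Run:
```python
from jar import *
s=env.sense();print(s["ee_pos"],s["orientation"])
w=cam("wrist");a=cv2.imread("pics/w9.png");sc=cam("scene");sd=cam("side")
for n,c in(("wh",w),("sc",sc),("sd",sd)): np.savez(n,R=c["R"],p=c["p"],img=c["img"],k=[c["fx"],c["fy"],c["cx"],c["cy"]])
def crop(c,P,h=32):
    u,v=proj(c,P).astype(int);print(u,v);return cv2.resize(c["img"][max(v-h,0):v+h,max(u-h-10,0):u+h+10],(400,300),interpolation=cv2.INTER_CUBIC)
P=[.4587,-.2635,.06]
b=lambda i:cv2.resize(i,(400,300))
cv2.imwrite("pics/m.png",np.vstack([np.hstack([b(a),b(w["img"])]),np.hstack([crop(sc,P),crop(sd,P)])]))
```

```text
[ 0.4554975  -0.26245103  0.09963467] [-3.13920906  0.00476519 -0.14877022]
353 366
418 210
```

View pics/m.png

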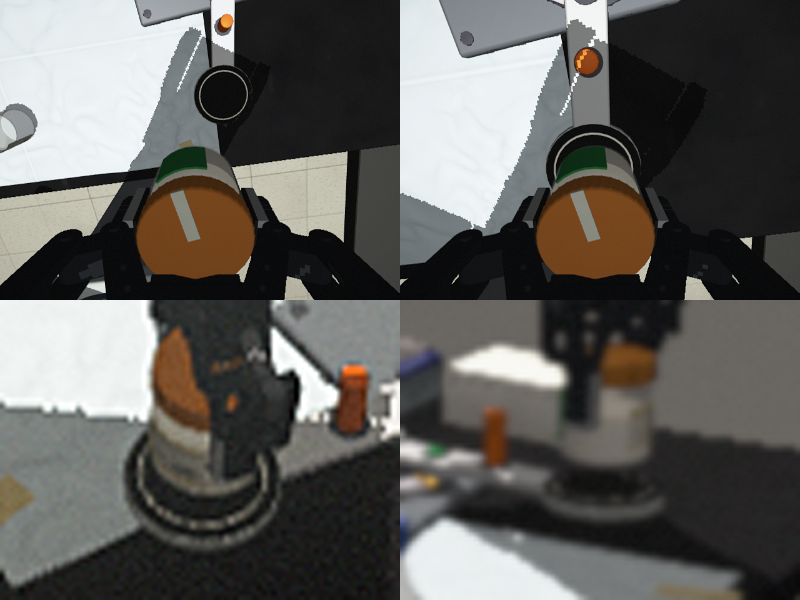

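The montage shows the jar held upright, sticker and lid line pointing up-left to the reader, line from about (309,382) (lid middle) to (286,307) in full wrist pixels. The jar hangs over the pad, lid centre column about 313.

Run:
```python
from h import *
v=np.load("wh.npz");c=dict(R=v["R"],p=v["p"],img=v["img"]);c.update(zip(("fx","fy","cx","cy"),v["k"]))
z=.0996-.044+.065;e=np.array([.4555,-.2625])
hsv=cv2.cvtColor(c["img"],cv2.COLOR_BGR2HSV);m=(hsv[...,1]<110)&(hsv[...,2]>90);m=m.astype(np.uint8)
n,l,st,ce=cv2.connectedComponentsWithStats(m);i=l[340,299];print(i,st[i],ce[i])
b=cv2.minAreaRect(np.argwhere(l==i)[:,::-1].astype(np.float32));q=cv2.boxPoints(b)
W=np.array([onz(c,*p,z)[:2] for p in q]);print(q.round(),W)
q=q[np.argsort(q[:,1])];T=np.mean([onz(c,*p,z)[:2] for p in q[:2]],0);B=np.mean([onz(c,*p,z)[:2] for p in q[2:]],0)
d=T-B;print("inner",B,"len",np.linalg.norm(d),"ang",np.degrees(np.arctan2(d[1],d[0])))
# lid width at rows
o=cv2.inRange(hsv,(3,120,40),(22,255,255));o[:280]=0
for r in range(300,440,10):
    x=np.nonzero(o[r])[0]
    if len(x): 
        L,Rr=onz(c,x.min(),r,z)[:2],onz(c,x.max(),r,z)[:2];print(r,x.min(),x.max(),np.linalg.norm(L-Rr).round(4),((L+Rr)/2).round(4))
# pad ring: visible upper part of pad disk outer / ring
g=cv2.inRange(hsv,(0,0,130),(180,70,255))
print("hinge/post: pad expected px",proj(c,[.4587,-.2635,.038]))
```

```text
14 [ 272  304   49   83 1819] [296.24463991 344.85651457]
[[271. 310.]
 [292. 302.]
 [322. 381.]
 [301. 389.]] [[ 0.48470407 -0.25789027]
 [ 0.48623242 -0.26393243]
 [ 0.45988275 -0.26828059]
 [ 0.45803433 -0.26181435]]
inner [ 0.45895854 -0.26504747] len 0.02683043459795526 ang 8.867957910867235
300 253 370 0.0313 [ 0.486  -0.2691]
310 243 380 0.037 [ 0.483  -0.2687]
320 235 390 0.0423 [ 0.48   -0.2685]
330 230 394 0.0451 [ 0.4769 -0.2679]
340 226 399 0.048 [ 0.4737 -0.2676]
350 222 403 0.0507 [ 0.4705 -0.2671]
360 219 405 0.0526 [ 0.4673 -0.2665]
370 218 406 0.0537 [ 0.464 -0.266]
380 218 407 0.0545 [ 0.4606 -0.2656]
390 218 406 0.0547 [ 0.4572 -0.265 ]
400 221 403 0.0535 [ 0.4536 -0.2644]
410 225 399 0.0516 [ 0.4501 -0.2639]
420 231 393 0.0485 [ 0.4464 -0.2634]
430 240 384 0.0436 [ 0.4427 -0.2628]
hinge/post: pad expected px [309.03653269 272.1937789 ]
```

Jar centre (.459,-.265), pad (.4587,-.2635), sticker 8.9° against 8.5° wanted: nearly exact. I lower it.

Careful with the scale: shifts go in units of 20 mm and turns go in units of 0.05 rad. That gives: -0.0015 m is -0.075, 0.015 m is 0.75.

drive_effector --moves '[0,-0.075,0.3,0,0,-0.075,0.6,0,0,-0.075,0.75,0,0,-0.075,0.75,0]'

```text
time: 17.48
ee_pos: [0.4569, -0.2618, 0.0866]
orientation: [-3.141, 0.0, -0.15]
wrist_force: [0.7, 0.5, -1.1]
finger_gap: 0.0562
grasp_force: 32.8
```

drive_effector --moves '[0,0,0.05,0,0,0,0.1,0,0,0,0.1,0]'

```text
time: 17.85
ee_pos: [0.4569, -0.2618, 0.0847]
orientation: [-3.142, 0.0, -0.15]
wrist_force: [-0.7, -0.5, -2.1]
finger_gap: 0.056
grasp_force: 32.8
```

drive_effector --moves '[0,0,0.05,0,0,0,0.05,0]'

```text
time: 18.1
ee_pos: [0.457, -0.2618, 0.0837]
orientation: [-3.142, 0.0, -0.15]
wrist_force: [-0.3, -0.0, -1.6]
finger_gap: 0.0559
grasp_force: 32.8
```

drive_effector --moves '[0,0,0.05,0,0,0,0.05,0]'

```text
time: 18.35
ee_pos: [0.4569, -0.2618, 0.0827]
orientation: [-3.142, 0.0, -0.15]
wrist_force: [0.6, -0.3, -0.2]
finger_gap: 0.0565
grasp_force: 32.8
```

drive_effector --moves '[0,0,0.05,0,0,0,0.05,0]'

```text
time: 18.6
ee_pos: [0.4569, -0.2618, 0.0817]
orientation: [-3.142, 0.0, -0.15]
wrist_force: [-0.7, -0.3, -1.4]
finger_gap: 0.0559
grasp_force: 32.8
```

In the tool's units: 0.001 m is 0.05.

drive_effector --moves '[0,0,0.05,0,0,0,0.05,0]'

```text
time: 18.85
ee_pos: [0.457, -0.2619, 0.0809]
orientation: [3.142, 0.0, -0.15]
wrist_force: [-0.9, 0.2, 3.3]
finger_gap: 0.0559
grasp_force: 32.9
```

drive_effector --moves '[0,0,0.05,0,0,0,0.05,0]'

```text
time: 19.1
ee_pos: [0.457, -0.262, 0.0801]
orientation: [3.141, -0.0, -0.15]
wrist_force: [-3.2, 0.5, 7.8]
finger_gap: 0.0559
grasp_force: 33.0
```

In the tool's units: -0.001 m is -0.05.

drive_effector --moves '[0,0,-0.05,0,0,0,-0.05,0]' --force 20

```text
time: 19.35
ee_pos: [0.457, -0.2619, 0.0809]
orientation: [3.142, -0.0, -0.15]
wrist_force: [-1.6, 0.4, 3.5]
finger_gap: 0.0559
grasp_force: 32.9
```

drive_effector --moves '[0,0,0,0,0,0,0,0,0,0,0,0,0,0,0,0,0,0,0,0]' --jaw 0.08

```text
time: 19.98
ee_pos: [0.457, -0.2618, 0.0807]
orientation: [-3.142, -0.0, -0.15]
wrist_force: [-0.2, 0.2, -0.2]
finger_gap: 0.0799
grasp_force: 0.0
```

drive_effector --moves '[0,0,-1.5,0,0,0,-4,0,0,0,-6.5,0,0,0,-8,0,0,0,-8,0]'

```text
time: 20.6
ee_pos: [0.4577, -0.2623, 0.2429]
orientation: [3.14, -0.004, -0.15]
wrist_force: [-0.5, 0.4, -1.0]
finger_gap: 0.0799
grasp_force: 0.0
```

drive_effector --moves '[-1.5,0,0,0,-2.5,0,0,0,-2.5,0,0,0]'

```text
time: 20.98
ee_pos: [0.4066, -0.2541, 0.24]
orientation: [-3.141, 0.001, -0.151]
wrist_force: [0.5, -0.0, 0.3]
finger_gap: 0.0803
grasp_force: 0.0
```

Run:
```python
from jar import *
c=cam("wrist");print(sticker(c,.103));hsv=cv2.cvtColor(c["img"],cv2.COLOR_BGR2HSV)
np.savez("wf",R=c["R"],p=c["p"],img=c["img"],k=[c["fx"],c["fy"],c["cx"],c["cy"]]);cv2.imwrite("pics/f.png",c["img"])
print(proj(c,[.4587,-.2635,.038]),[(b[0],b[1],onz(c,*b[1],.039)) for b in blobs(c,(45,80,40),(85,255,255),60)[0]])
```

```text
(((312.7067565917969, 149.57408142089844), (88.05400848388672, 89.31360626220703), 1.4344271421432495), array([ 0.46004982, -0.2645647 ]), 419, np.float32(8.516835), np.float64(10.482286841589714))
[311.58208747 142.80978558] []
```

In the tool's units: 0.1 m is 5, 0.06 m is 3.

drive_effector --moves '[3,0,-1,0,5,0,-2,0,5,0,-2,0]'

```text
time: 21.4
ee_pos: [0.5093, -0.2696, 0.281]
orientation: [3.141, -0.002, -0.149]
wrist_force: [-0.5, 0.2, 0.5]
finger_gap: 0.0804
grasp_force: 0.0
```

Run:
```python
from jar import *
c=cam("wrist");hsv=cv2.cvtColor(c["img"],cv2.COLOR_BGR2HSV);print(sticker(c,.103))
print("green",[(b,onz(c,*b[1],.039)) for b in blobs(c,(45,80,40),(85,255,255),60)[0]])
print("expect button",proj(c,[.5824,-.2771,.0374]),"post",proj(c,[.5371,-.2721,.0557]))
print("orange",[(b,onz(c,*b[1],.0557)) for b in blobs(c,(3,130,60),(22,255,255),60)[0]])
print("corners expected",proj(c,[.5564,-.1742,.012]),proj(c,[.5707,-.3442,.012]))
# pad rim: dark pixels around jar
P=proj(c,[.4587,-.2635,.038]);g=cv2.cvtColor(c["img"],cv2.COLOR_BGR2GRAY)
w=((hsv[...,1]<80)&(g>110)).astype(np.uint8)
print("pad px",P)
cv2.imwrite("pics/f2.png",c["img"])
```

```text
(((312.4891052246094, 273.6948547363281), (67.07466888427734, 68.80702209472656), 74.9444808959961), array([ 0.46216728, -0.265283  ]), 240, np.float32(8.462844), np.float64(14.017373723417704))
green [(([299, 108, 15, 16, 181], [305.6, 115.4]), array([ 0.58230667, -0.2771035 ,  0.039     ])), (([288, 224, 32, 22, 346], [304.4, 232.0]), array([ 0.47825577, -0.26001589,  0.039     ]))]
expect button [305.60760971 115.25282695] post [307.5183636  171.11797839]
orange [(([299, 161, 17, 21, 279], [307.7, 170.9]), array([ 0.53726183, -0.27228227,  0.0557    ])), (([278, 240, 69, 68, 3321], [313.1, 275.2]), array([ 0.44038904, -0.26270633,  0.0557    ]))]
corners expected [204.05704708 159.18424356] [379.31831956 116.7022388 ]
pad px [311.09325089 250.37365734]
```

```bash
python3 -c "
from plant import env
print(env.job_done())"
```

```text
the job is handed in; nothing more can be done
None
```

I swung the sample arm out to its seat, stood the jar on the pad with its green sticker facing the window, and handed the job in at about 21 s. By camera the jar is within about 3 mm of the pad's middle, and the reader had not visibly moved. I judged the catch seated from the button's lower height, the force on the post and the arm staying put afterwards, not from a reading of the catch. I did not recheck the blue-capped bottle at the end, but no move went near it below about 0.2 m.

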